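# Draw out a docked telescoping brush and hold its handle extended

### The job

Slide the brush dock by its upright pull tab out from under the overhanging switch box until it stops. Then squeeze in the button on the side of the brush's black grip and, keeping it squeezed, pull the grip straight up past the first stop to its second stop, as far as it goes. Finish while still holding the grip there fully extended (it drops back if let go), and leave the other things on the ledge and table undisturbed.

Things in the scene. Friction and masses are not known exactly. Their poses are not given: they have to be found in the camera images.
- ledge: fixed yellow-tiled ledge, 220 mm deep (its x, from -110 to +110) by 570 mm long (its y, from -300 to +270), top 40 mm above the table; origin on the table level, x pointing across the ledge (away from the robot at yaw 0), y along it towards a white door-frame stub (y 205 to 265, x -80 to 80, up to 280 mm high). A white switch box juts from the stub over the ledge: x -60 to 60, y 60 to 205, underside 200 mm and top 275 mm above the table
- box_edge (a point): middle of the lower free edge of the switch box: ledge x 0, y 60 mm, 200 mm above the table
- dock (a joint): travel of the grey sliding dock along the ledge's -y direction (m): 0 = farthest under the switch box, 0.140 = fully out at its end stop; starts between 0 and 0.03. It runs on the line ledge x = 0; about 2 N of friction moves it, and it stays where it is left. The brush stands upright in it: round wooden head 48 mm wide, 24 mm wide outer tube up to 122 mm above the table, black grip on top. The brush axis is at ledge y = 0.115 - value (m)
- pull_tab (a point): middle of the top face of the dock's upright pull tab, 120 mm above the table: a block 18 mm thick across the ledge (ledge x) by 26 mm along it, standing 66 mm up from the dock's flat arm (arm top 54 mm above the table). It is 120 mm from the brush axis, on the side away from the switch box, and never goes under it
- tube (a joint): extension of the brush's telescoping handle (m), straight up: 0 = shut, first stop at 0.060, second (last) stop at 0.120. A catch locks it at 0 and at the first stop unless the button is in by more than 3 mm. Weight and a return spring pull it down with about 3 N shut, 5 N fully out: let go at the second stop, it drops about 45 mm, to where the catch rests on the first stop (about 0.075)
- grip: black block grip at the top of the handle, 28 mm (its x) by 34 mm (its y) by 56 mm tall, carrying the button; axes parallel to the ledge's; origin in the middle of its underside, which is 125 mm above the table when the handle is shut (245 mm fully out)
- grip_mid (a point): point on the grip's axis 30 mm above its underside, level with the middle of the button: height to grip at. Shut 155 mm, fully out 275 mm above the table
- button (a joint): how far the button is pressed in (m): 0 = out, 0.005 = flush with the grip's face. A white plate 15 mm (along y) by 28 mm tall, in the middle of the grip's +x face, standing 5 mm proud (33 mm over grip and button); it is pressed towards -x. Spring: about 2 N to start, 7 N when flush, so closing a gripper across the grip along the ledge's x with 20 N or more presses it in and holds the grip too
- mug: bystander: stainless mug, 72 mm wide, 80 mm tall, on the ledge near its -y end; origin under its middle
- bottle: bystander: green glass bottle with twist cap, 52 mm wide, 150 mm tall, on the ledge near its -y end; origin under its middle
- comb: bystander: black comb lying along the ledge, 150 x 30 x 5 mm; origin under its middle
- toothbrush: bystander: orange toothbrush in a clear slotted cap lying along the ledge, 170 mm long, 14 mm high; origin under its middle
- jar: bystander: glass jar on the table, 64 mm wide, 70 mm tall; origin under its middle
- soapdish: bystander: white soap dish with soap on the table, 110 x 80 mm, 31 mm high; origin under its middle
- nailbrush: bystander: wooden nail brush on the table, 90 x 40 x 28 mm; origin under its middle

How it is judged (in metres and radians):
On the way, in this order (a step that is already met when the one before it is completed fails the run):
1. the dock is slid out to its end stop, handle still shut (value of joint dock above 0.13 m and value of joint tube below 0.02 m), for 0.2 s.
2. the button is squeezed in by the fingers with the handle still shut (value of joint button above 0.003 m and value of joint tube below 0.02 m and contact force between the fingers and grip above 1 N), for 0.1 s.
3. the grip is pulled up to the second stop (value of joint tube above 0.113 m and contact force between the fingers and grip above 1 N), for 0.2 s.
At the end, for the whole second after the job is handed in: The dock is out at its end stop (within 15 mm), the handle is at its second stop (within 7 mm, at rest) and the fingers still hold the grip with at least 1 N (all of step 3 and value of joint dock above 0.125 m and velocity of joint tube between -0.02 and 0.02 m/s); the arm keeps its last pose, push and grip.
It fails at once if the mug or bottle is knocked over or moved more than 30 mm (distance of any of mug, bottle from where it was at the start of the episode above 0.03 m or angle between any of mug, bottle's own z axis and vertical above 0.5 rad).
It fails at once if the comb or toothbrush is knocked over or moved more than 30 mm (distance of any of comb, toothbrush from where it was at the start of the episode above 0.03 m or angle between any of comb, toothbrush's own z axis and vertical above 0.5 rad).
It fails at once if the jar, soap dish or nail brush is knocked over or moved more than 30 mm (distance of any of jar, soapdish, nailbrush from where it was at the start of the episode above 0.03 m or angle between any of jar, soapdish, nailbrush's own z axis and vertical above 0.5 rad).
It also fails if it takes over 54 s, if anything falls off the work surface, if the arm or the gripper's body presses on something with over 40 N, if the wrist force passes 120 N, or if a joint passes its speed limit or range.

### The arm

A 6-joint arm with a two-finger parallel gripper is mounted at the origin on the work surface. World frame = base frame: x ahead of the robot, y to its left, z up, the work surface at z = 0. Lengths are in m, angles in degrees, forces in N, time in s.
With the tool pointing down it reaches from about 0.325 to 0.9 m from the base axis. Payload 6.1 kg.
Tool frame: the origin (TCP) lies at the very end of the fingers, on their centre line; the grasp point (between the pads) lies 19 mm behind it; z points along the fingers, y is the direction in which the jaws open and shut (so a half turn about z gives the same grasp; the last joint's range is limited). The gripper opens to 87 mm and grips with 3 to 60 N. Pads are 19 mm wide; open, the fingers measure 117 mm over their backs; the gripper's body (75 mm by 190 mm) begins 51 mm behind the grasp point.
Start: joints at [-84.116, 12.628, 87.462, -0, 79.91, -7.225], TCP at [0.142, -0.609, 0.223] pointing down, gripper open.
Joint ranges: [-170.65, 170.65], [-52.31, 119.04], [5.05, 147.46], [-71.25, 251.25], [11.57, 151.72], [-153.62, 153.62]. Speed limits (degrees/s): [147.25, 147.25, 172.46, 180, 180, 180].

### API

Orientations are given as a 3x3 rotation matrix whose columns are the frame's x, y, z axes.
In Python, from plant import monitor, imaging, robot gives the robot as it stands.
- The arm moves only by the tool servo_tool, never from a script. Its argument "moves" is text: rows parted by semicolons, each of 7 numbers parted by spaces: the turn, a rotation vector about the tool's x, y, z in degrees, then the shift along the tool's x, y, z in cm, then the finger opening in cm, from 0 to 8.7. A call has exactly 8 rows; each row shifts and turns the pose as measured when the row begins, along the tool's axes as they then stand; what a row does not reach is not made up. A row lasts 1/8 s, in which the tool goes at most 62.5 mm and 10.7 degrees, less where a joint would pass 70% of its speed; a pose out of reach is approached as far as the arm can. A call with a gripper value outside its range is refused whole. The fingers move at their own pace and stop on an object; "grip_force" is the grip in N (left out, the last holds). Time passes only in rows, so rows that do not move let the fingers close, or fill a call up. It gives the time, the measured TCP pose, the force and the opening at its end, in the units of the state.
- monitor.sense(): the state, without advancing time (a new reading comes with each control period).
- imaging.camera(name): name is "scene" or "top" or "wrist"; returns a dict with "color" (384x512x3 uint8, red, green, blue), "fx", "fy", "cx", "cy" (pixels), "k1" (the pictures are not rectified: a ray, as slopes to the right and down, at radius r is drawn at 1 + k1 r^2 times it, then the intrinsics apply), "extrinsics" (4x4, takes a point from camera to world coordinates). Camera axes: x right, y up, looking along -z (the intrinsics and any distortion apply to the point x, -y, -z); pixel columns grow to the right and rows downward; lengths in m; the calibration is good to about 2 mm. A picture is of the moment at which its call begins. There is no depth.
- robot.close_job(): hands the job in, once; it reports no verdict.
The state is a dict: "time_s": time; "q": joint angles; "dq": joint speeds; "tau": joint torques, N m; "tool_pos": TCP position; "ee_rot": TCP orientation; "wrist_force": force on the tool from outside, world axes, zero at the start; "torque": the same for the moment, N m; "gripper_width": finger opening in m.
Only numpy, scipy, OpenCV 4.12 (cv2) and the standard library are available. Lean on these libraries where they do the work, as an engineer would, in place of code of your own. Each camera call takes 0.05 s, during which the arm holds its last target. There are 200 camera calls.

## Working session

There is one attempt and no reset: what is moved stays moved. The work goes in short steps, Python scripts to look and compute and a tool call to move; the robot and the scene stay as the last step left them, time stands still between calls to the robot, and variables do not carry over. Pictures are saved under pics/ and viewed, about 8 in all and at most 12, crops included, and the job is handed in when it is done.

Besides the shell and the picture viewer there is one more tool, called after ">>>" as name(argument=value, ...) on one line, values as JSON. servo_tool: Moves the arm, as the interface text tells. Its arguments: {"type":"object","properties":{"moves":{"type":"string"},"grip_force":{"type":"number"}},"required":["moves"]}

```bash
mkdir -p pics
cat > h.py <<'E'
import numpy as np, cv2
from plant import monitor, imaging, robot
def shot(n,f):
    c=imaging.camera(n); cv2.imwrite('pics/'+f,c['color'][:,:,::-1]); 
    np.savez('pics/'+f+'.npz',**{k:np.array(c[k]) for k in c}); return c
def load(f): return dict(np.load('pics/'+f+'.npz'))
def proj(c,P):
    P=np.atleast_2d(P); E=np.linalg.inv(c['extrinsics']); p=P@E[:3,:3].T+E[:3,3]
    s=np.c_[p[:,0],-p[:,1]]/-p[:,2:]; s=s*(1+c['k1']*(s**2).sum(1,keepdims=True))
    return s*[c['fx'],c['fy']]+[c['cx'],c['cy']]
def ray(c,uv):
    K=np.array([[c['fx'],0,c['cx']],[0,c['fy'],c['cy']],[0,0,1]],float)
    d=(np.array(uv,float)-[c['cx'],c['cy']])/[c['fx'],c['fy']]; s=d.copy()
    for _ in range(20): s=d/(1+c['k1']*(s@s))
    E=c['extrinsics']; return E[:3,3],E[:3,:3]@np.array([s[0],-s[1],-1])
def atz(c,uv,z):
    o,d=ray(c,uv); return o+d*(z-o[2])/d[2]
E
python3 - <<'E'
from h import *
a=shot('scene','s1.png');b=shot('top','t1.png')
print(monitor.sense()); print(a['extrinsics'],b['extrinsics'],a['fx'],a['k1'])
import cv2
i=np.hstack([a['color'],b['color']])[:,:,::-1]
E
```

```text
{'time_s': 0.1, 'q': array([-8.41160578e+01,  1.26721147e+01,  8.75178363e+01,  1.84542920e-04,
        7.99128578e+01, -7.22540294e+00]), 'dq': array([-0.12731291, -0.11205703, -0.03356572, -0.04588572, -0.06312654,
        0.01398119]), 'tau': array([ 7.00902983e-04, -4.95946133e+01, -3.88519657e+01,  7.00639375e-02,
        5.15015353e-02, -3.71925944e-05]), 'tool_pos': array([ 0.14169109, -0.60814784,  0.22154432]), 'ee_rot': array([[ 9.73939136e-01,  2.26809451e-01, -1.80791326e-04],
       [ 2.26809407e-01, -9.73937527e-01,  1.78522321e-03],
       [ 2.28826039e-04, -1.77970393e-03, -9.99998390e-01]]), 'wrist_force': array([ 0.20002619, -0.33938888,  1.09150452]), 'torque': array([ 0.02655317, -0.06745114,  0.00777816]), 'gripper_width': 0.08718388104440535}
[[ 0.74680351 -0.40645494  0.52638284  1.2594652 ]
 [ 0.66504343  0.45484854 -0.59230908 -0.93836238]
 [ 0.00132248  0.79240595  0.60999267  0.9539435 ]
 [ 0.          0.          0.          1.        ]] [[ 0.00606887  0.99392949 -0.10985141  0.43988374]
 [-0.99917816  0.01042999  0.03916924 -0.13406317]
 [ 0.04007721  0.10952342  0.99317594  1.03005936]
 [ 0.          0.          0.          1.        ]] 454.1504411914826 -0.08660136799840179
```

View pics/s1.png

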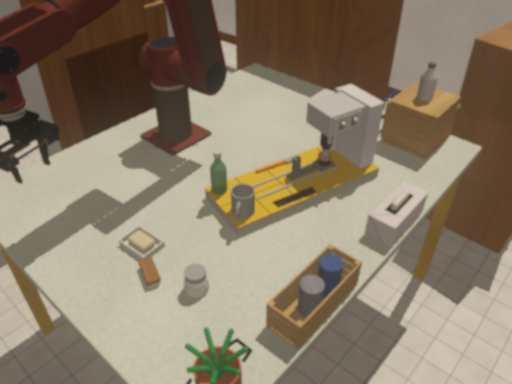

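View pics/t1.png

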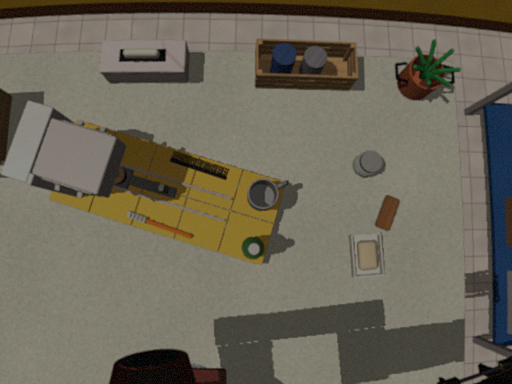

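Scene: ledge with the mug (243,200), bottle (219,173), pull tab (295,167), and brush under the box (325,155). Top: ledge end corners about (282,180) and (265,263), tab at about (172,190), brush at (122,176). I'll zoom in on both for accurate corner picks.

Run:
```python
import cv2,numpy as np
a=cv2.imread('pics/s1.png')[80:240,195:395];b=cv2.imread('pics/t1.png')[90:275,0:300]
a=cv2.resize(a,None,fx=4,fy=4,interpolation=cv2.INTER_CUBIC);b=cv2.resize(b,None,fx=2.6,fy=2.6,interpolation=cv2.INTER_CUBIC)
a=cv2.resize(a,(690,552)) if 0 else a
cv2.imwrite('pics/s1z.png',a[:600]);cv2.imwrite('pics/t1z.png',b)
```

```text
(no output)
```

View pics/s1z.png

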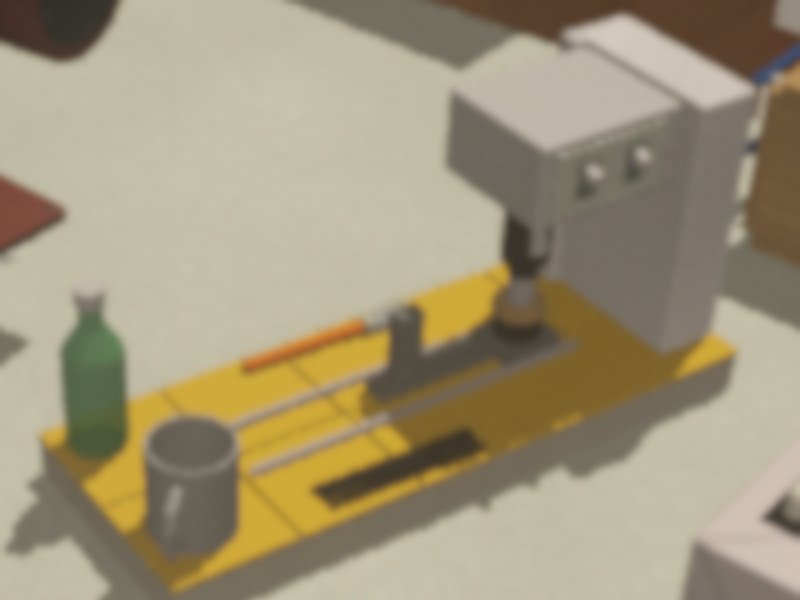

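View pics/t1z.png

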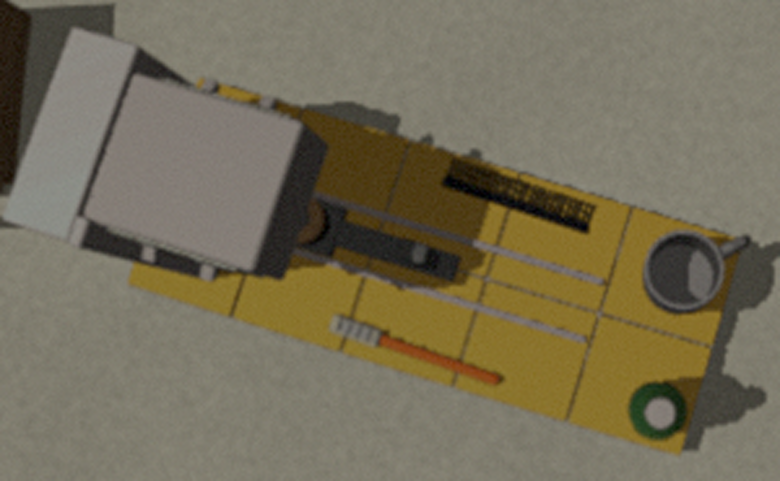

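```bash
cat >> h.py <<'E'
def L(p,P): # ledge->world
    c,s=np.cos(p[2]),np.sin(p[2]); P=np.atleast_2d(P).astype(float)
    return np.c_[p[0]+c*P[:,0]-s*P[:,1],p[1]+s*P[:,0]+c*P[:,1],P[:,2]]
E
python3 - <<'E'
from h import *
from scipy.optimize import least_squares
s,t=load('s1.png'),load('t1.png')
S=[((-.11,-.3,.04),(42,437)),((.11,-.3,.04),(173,593)),((.11,.27,.04),(735,350)),((-.06,.06,.275),(452,93)),((-.06,.06,.2),(448,165)),((.06,.06,.275),(547,155))]
T=[((-.11,-.3,.04),(682,453)),((.11,-.3,.04),(740,238)),((-.06,.06,.275),(262,270)),((.06,.06,.275),(302,125))]
su=np.array([u for _,u in S])/4+[195,80]; tu=np.array([u for _,u in T])/2.6+[0,90]
sp=[p for p,_ in S]; tp=[p for p,_ in T]
f=lambda p:np.r_[(proj(s,L(p,sp))-su).ravel(),(proj(t,L(p,tp))-tu).ravel()]
r=least_squares(f,[.5,.1,-.2],loss='soft_l1'); print(r.x,np.degrees(r.x[2]));print(f(r.x).reshape(-1,2).round(1))
np.save('p.npy',r.x)
# dock value from tab top
for c,uv in((s,np.array([406,310])/4+[195,80]),(t,np.array([425,252])/2.6+[0,90])):
    w=atz(c,uv,.12); d=w[:2]-r.x[:2]; cc,ss=np.cos(r.x[2]),np.sin(r.x[2]); print('tab',w,'ledge',cc*d[0]+ss*d[1],-ss*d[0]+cc*d[1])
# reach of tab, brush, other objs
for n,P in dict(tab0=(0,-.005,.12),tab_out=(0,-.145,.12),brush_out=(0,-.025,.155)).items(): w=L(r.x,P)[0];print(n,w,np.hypot(*w[:2]))
for n,uv,z in(('bottle',(660,412),.15),('mug',(683,270),.08)):
    w=atz(t,np.array(uv)/2.6+[0,90],z); d=w[:2]-r.x[:2]; print(n,w,cc*d[0]+ss*d[1],-ss*d[0]+cc*d[1])
E
```

```text
[ 0.55879592  0.06810724 -0.27905685] -15.988779629667915
[[-1.7 -1. ]
 [ 0.1 -0.3]
 [ 1.3 -0.5]
 [-1.2 -1.8]
 [-1.8  0.6]
 [-0.7 -1.5]
 [-0.4  0.1]
 [ 1.6 -1.6]
 [-4.  -0.1]
 [ 0.4 -2.8]]
tab [0.55481314 0.05402949 0.12      ] ledge 4.898884070334442e-05 -0.014630219139758567
tab [0.55104871 0.04293105 0.12      ] ledge -0.0005127613767616666 -0.0263362325615328
tab0 [0.55741868 0.06330066 0.12      ] 0.5610013866602535
tab_out [ 0.5188558  -0.07128353  0.12      ] 0.5237295921043398
brush_out [0.5519097  0.04407435 0.155     ] 0.5536667410035109
bottle [ 0.41281319 -0.16574252  0.15      ] -0.07592177618815829 -0.2650142520984999
mug [ 0.54165477 -0.18877567  0.08      ] 0.054280109403269244 -0.25166707954971373
```

```bash
cat >> h.py <<'E'
from scipy.spatial.transform import Rotation as R
p=np.load('p.npy') if __import__('os').path.exists('p.npy') else None
def plan(lp,n,w,yaw=None,skip=0):
    """rows to ledge-frame point lp, tool down with tool y along ledge x"""
    st=monitor.sense(); r0=R.from_matrix(st['ee_rot']); a=p[2] if yaw is None else yaw
    y=np.array([np.cos(a),np.sin(a),0]); z=np.array([0,0,-1.]); r1=R.from_matrix(np.c_[np.cross(y,z),y,z])
    rv=(r0.inv()*r1).as_rotvec(degrees=True)/n; d=(L(p,lp)[0]-st['tool_pos'])/n
    for i in range(n):
        q=r0*R.from_rotvec(rv*i,degrees=True)
        print(*rv.round(2),*(q.inv().apply(d)*100).round(2),w,';')
    d=st['tool_pos'][:2]-p[:2];c,s=np.cos(p[2]),np.sin(p[2])
    print('now ledge',c*d[0]+s*d[1],-s*d[0]+c*d[1],st['tool_pos'][2],'t',st['time_s'],'w',st['gripper_width'],'F',st['wrist_force'])
E
python3 -c "
from h import *
plan((0,-.05,.28),16,8.7)"
```

```text
-0.01 -0.0 -3.81 3.35 -3.25 -0.36 8.7 ;
-0.01 -0.0 -3.81 3.55 -3.02 -0.36 8.7 ;
-0.01 -0.0 -3.81 3.75 -2.78 -0.36 8.7 ;
-0.01 -0.0 -3.81 3.92 -2.53 -0.36 8.7 ;
-0.01 -0.0 -3.81 4.08 -2.26 -0.36 8.7 ;
-0.01 -0.0 -3.81 4.22 -1.98 -0.36 8.7 ;
-0.01 -0.0 -3.81 4.35 -1.7 -0.36 8.7 ;
-0.01 -0.0 -3.81 4.45 -1.41 -0.36 8.7 ;
-0.01 -0.0 -3.81 4.53 -1.11 -0.36 8.7 ;
-0.01 -0.0 -3.81 4.6 -0.8 -0.36 8.7 ;
-0.01 -0.0 -3.81 4.64 -0.5 -0.36 8.7 ;
-0.01 -0.0 -3.81 4.66 -0.19 -0.36 8.7 ;
-0.01 -0.0 -3.81 4.66 0.12 -0.36 8.7 ;
-0.01 -0.0 -3.81 4.65 0.43 -0.36 8.7 ;
-0.01 -0.0 -3.81 4.61 0.74 -0.36 8.7 ;
-0.01 -0.0 -3.81 4.55 1.04 -0.37 8.7 ;
now ledge -0.21469554666301002 -0.7649857486395557 0.2215443169939135 t 0.1 w 0.08718388104440535 F [ 0.20002619 -0.33938888  1.09150452]
```

>>> servo_tool(moves="0 0 -3.8 3.3 -3.2 -1 8.7;0 0 -3.8 3.5 -3 -1 8.7;0 0 -3.8 3.7 -2.8 -1 8.7;0 0 -3.8 3.9 -2.5 -1 8.7;0 0 -3.8 4.1 -2.3 -1 8.7;0 0 -3.8 4.2 -2 -1 8.7;0 0 -3.8 4.4 -1.7 0 8.7;0 0 -3.8 4.4 -1.4 0 8.7")

```text
time_s: 1.1
tool_pos: [0.343, -0.2847, 0.2802]
ee_rot: [[0.718, 0.696, -0.001], [0.696, -0.718, 0.009], [0.006, -0.007, -1.0]]
wrist_force: [0.8, -0.2, 1.1]
gripper_width: 0.0869
```

```bash
python3 -c "
from h import *
plan((0,-.05,.26),8,8.7)"
```

```text
-0.04 -0.05 -3.74 4.46 -0.97 0.28 8.7 ;
-0.04 -0.05 -3.74 4.52 -0.68 0.28 8.7 ;
-0.04 -0.05 -3.74 4.55 -0.39 0.28 8.7 ;
-0.04 -0.05 -3.74 4.57 -0.09 0.27 8.7 ;
-0.04 -0.05 -3.74 4.56 0.21 0.27 8.7 ;
-0.04 -0.05 -3.74 4.54 0.51 0.26 8.7 ;
-0.04 -0.05 -3.74 4.5 0.8 0.26 8.7 ;
-0.04 -0.05 -3.74 4.44 1.09 0.26 8.7 ;
now ledge -0.11025044456070407 -0.398602050999292 0.2802373097993328 t 1.1 w 0.08689570463622188 F [ 0.82292156 -0.15136095  1.10057396]
```

>>> servo_tool(moves="0 0 -3.8 4.5 -1 0 8.7;0 0 -3.8 4.5 -0.7 0 8.7;0 0 -3.8 4.5 -0.4 0.2 8.7;0 0 -3.8 4.6 -0.1 0.4 8.7;0 0 -3.8 4.6 0.2 0.4 8.7;0 0 -3.8 4.5 0.5 0.4 8.7;0 0 -3.8 4.2 0.8 0.4 8.7;0 0 -3 3.5 1 0.3 8.7")

```text
time_s: 2.1
tool_pos: [0.5395, 0.0237, 0.2591]
ee_rot: [[0.262, 0.965, -0.002], [0.965, -0.262, 0.009], [0.008, -0.005, -1.0]]
wrist_force: [0.0, 0.0, -0.3]
gripper_width: 0.087
```

```bash
python3 -c "
from h import *
shot('wrist','w1.png'); c=load('w1.png'); print(c['extrinsics'])
v=.015
print(proj(c,L(p,[(0,-.005-v,.12),(-.009,-.018-v,.12),(.009,.008-v,.12)])))
plan((0,-.03,.18),8,8.7)"
```

```text
[[ 0.9651775   0.24919614  0.07958445  0.56074817]
 [-0.26155845  0.9244419   0.27747856  0.10122767]
 [-0.00442461 -0.28863205  0.95742987  0.42180324]
 [ 0.          0.          0.          1.        ]]
[[266.79454037 159.69429716]
 [258.51245904 171.07197783]
 [275.27181791 148.05483148]]
-0.03 -0.08 0.12 0.17 0.08 0.98 8.7 ;
-0.03 -0.08 0.12 0.17 0.08 0.98 8.7 ;
-0.03 -0.08 0.12 0.17 0.08 0.98 8.7 ;
-0.03 -0.08 0.12 0.17 0.08 0.98 8.7 ;
-0.03 -0.08 0.12 0.18 0.08 0.98 8.7 ;
-0.03 -0.08 0.12 0.18 0.08 0.98 8.7 ;
-0.03 -0.08 0.12 0.18 0.08 0.98 8.7 ;
-0.03 -0.08 0.12 0.18 0.07 0.98 8.7 ;
now ledge -0.005880248570458622 -0.04450154393870953 0.25855168567080655 t 2.15 w 0.08715034619055681 F [-3.00342421  2.29939573 -0.42636231]
```

View pics/w1.png

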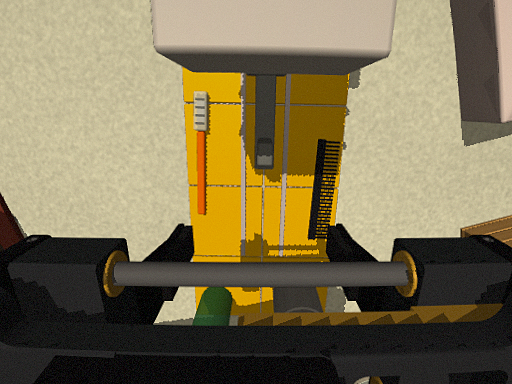

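The tab top is at about (265,156), with its near edge at row 167. That puts it at ledge x ≈ -2 mm, y ≈ -16 mm, so dock is about 0.010. The brush is under the box, and the comb and toothbrush lie well to the sides.

```bash
python3 -c "
from h import *
plan((-.002,-.020,.093),8,5)"
```

```text
-0.03 -0.08 0.12 0.28 0.06 2.07 5 ;
-0.03 -0.08 0.12 0.29 0.06 2.07 5 ;
-0.03 -0.08 0.12 0.29 0.06 2.07 5 ;
-0.03 -0.08 0.12 0.29 0.06 2.07 5 ;
-0.03 -0.08 0.12 0.29 0.06 2.07 5 ;
-0.03 -0.08 0.12 0.3 0.05 2.07 5 ;
-0.03 -0.08 0.12 0.3 0.05 2.07 5 ;
-0.03 -0.08 0.12 0.3 0.05 2.07 5 ;
now ledge -0.005880248570458622 -0.04450154393870953 0.25855168567080655 t 2.15 w 0.08715034619055681 F [-3.00342421  2.29939573 -0.42636231]
```

>>> servo_tool(moves="0 -0.1 0.2 0.5 0.1 2.1 5;0 -0.1 0.2 0.5 0.1 2.1 5;0 -0.1 0.2 0.5 0.1 2.1 5;0 -0.1 0.2 0.5 0.1 2.1 5;0 -0.1 0.1 0.4 0 2.1 5;0 -0.1 0.1 0.1 0 2.1 5;0 -0.1 0.1 0 0 2.1 5;0 0 0 0 0 1.6 5")

```text
time_s: 3.15
tool_pos: [0.5493, 0.0527, 0.0886]
ee_rot: [[0.276, 0.961, -0.009], [0.961, -0.276, -0.001], [-0.003, -0.008, -1.0]]
wrist_force: [-0.6, 0.6, 1.0]
gripper_width: 0.0499
```

```bash
python3 -c "
from h import *
shot('wrist','w2.png');shot('scene','s2.png')
cv2.imwrite('pics/c2.png',np.hstack([cv2.imread('pics/w2.png')[:, 130:400],cv2.resize(cv2.imread('pics/s2.png')[100:228,215:388],None,fx=3,fy=3)]))
plan((-.002,-.020,.093),8,5)"
```

```text
-0.08 0.03 -0.0 -0.03 0.05 -0.07 5 ;
-0.08 0.03 -0.0 -0.03 0.05 -0.07 5 ;
-0.08 0.03 -0.0 -0.03 0.05 -0.07 5 ;
-0.08 0.03 -0.0 -0.03 0.05 -0.07 5 ;
-0.08 0.03 -0.0 -0.03 0.05 -0.07 5 ;
-0.08 0.03 -0.0 -0.03 0.05 -0.07 5 ;
-0.08 0.03 -0.0 -0.03 0.05 -0.07 5 ;
-0.08 0.03 -0.0 -0.03 0.05 -0.07 5 ;
now ledge -0.006074282062507243 -0.01771652448544924 0.0875344026398169 t 3.25 w 0.049766799632350985 F [-0.85102923 -0.31867809 -0.06934693]
```

View pics/c2.png

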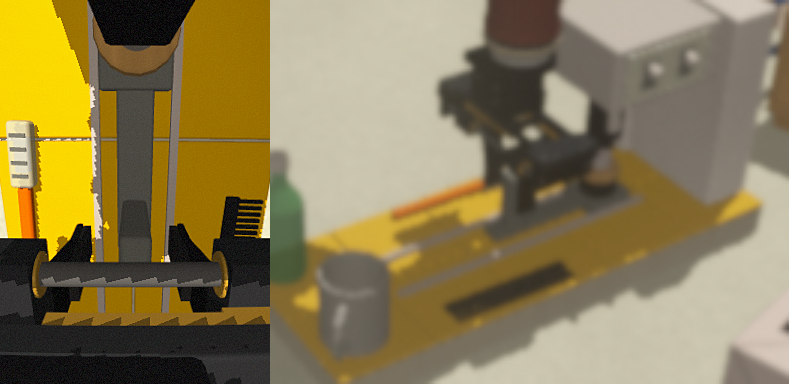

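The fingers straddle the tab: it is at crop column 134 and the jaw centre is at about 133. I'll close on it.

>>> servo_tool(moves="0 0 0 0 0 0 1;0 0 0 0 0 0 1;0 0 0 0 0 0 1;0 0 0 0 0 0 1;0 0 0 0 0 0 1;0 0 0 0 0 0 1;0 0 0 -0.5 0 0 1;0 0 0 -0.5 0 0 1", grip_force=25)

```text
time_s: 4.25
tool_pos: [0.5494, 0.0425, 0.0905]
ee_rot: [[0.276, 0.961, -0.002], [0.961, -0.276, -0.001], [-0.001, -0.001, -1.0]]
wrist_force: [2.7, 1.4, -2.7]
gripper_width: 0.018
```

>>> servo_tool(moves="0 0 0 -1.5 0 0 1;0 0 0 -1.5 0 0 1;0 0 0 -1.5 0 0 1;0 0 0 -1.5 0 0 1;0 0 0 -1.5 0 0 1;0 0 0 -1.5 0 0 1;0 0 0 -1.5 0 0 1;0 0 0 -0.5 0 0 1")

```text
time_s: 5.25
tool_pos: [0.5164, -0.0708, 0.0905]
ee_rot: [[0.277, 0.961, -0.002], [0.961, -0.277, -0.0], [-0.001, -0.002, -1.0]]
wrist_force: [3.3, 1.2, -3.8]
gripper_width: 0.0177
```

```bash
python3 -c "
from h import *
plan((-.002,-.150,.09),8,1)"
```

```text
-0.01 0.0 -0.01 -0.06 0.01 0.01 1 ;
-0.01 0.0 -0.01 -0.06 0.01 0.01 1 ;
-0.01 0.0 -0.01 -0.06 0.01 0.01 1 ;
-0.01 0.0 -0.01 -0.06 0.01 0.01 1 ;
-0.01 0.0 -0.01 -0.06 0.01 0.01 1 ;
-0.01 0.0 -0.01 -0.06 0.01 0.01 1 ;
-0.01 0.0 -0.01 -0.06 0.01 0.01 1 ;
-0.01 0.0 -0.01 -0.06 0.01 0.01 1 ;
now ledge -0.0025119638026609853 -0.14525933515920736 0.09047608866837932 t 5.25 w 0.017704599868059067 F [ 3.33132477  1.22789429 -3.83587941]
```

Pull on in small rows until the end stop pushes back.

>>> servo_tool(moves="0 0 0 -0.4 0 0 1;0 0 0 -0.4 0 0 1;0 0 0 -0.4 0 0 1;0 0 0 -0.4 0 0 1;0 0 0 -0.4 0 0 1;0 0 0 -0.4 0 0 1;0 0 0 -0.4 0 0 1;0 0 0 -0.4 0 0 1")

```text
time_s: 6.25
tool_pos: [0.5151, -0.0751, 0.0905]
ee_rot: [[0.275, 0.961, 0.014], [0.96, -0.276, 0.045], [0.048, 0.001, -0.999]]
wrist_force: [7.7, 15.3, -4.2]
gripper_width: 0.018
```

The stop pushes back with 15 N after only 4 mm of motion, so the dock is fully out. Release and rise.

>>> servo_tool(moves="0 0 0 0.2 0 0 1;0 0 0 0 0 0 5;0 0 0 0 0 0 5;0 0 0 0 0 0 5;0 0 0 0 0 -2.5 5;0 0 0 0 0 -4.5 5;0 0 0 0 0 -4.5 5;0 0 0 0 0 -3.5 5")

```text
time_s: 7.25
tool_pos: [0.5107, -0.0804, 0.2418]
ee_rot: [[0.275, 0.962, 0.006], [0.96, -0.275, 0.045], [0.045, -0.007, -0.999]]
wrist_force: [-0.2, -0.4, 0.1]
gripper_width: 0.0497
```

```bash
python3 -c "
from h import *
shot('wrist','w3.png'); c=load('w3.png')
print(proj(c,L(p,[(-.002,-.025,.181),(-.016,-.042,.181),(.012,-.008,.181),(-.002,-.145,.12)])))
cv2.imwrite('pics/w3z.png',cv2.resize(cv2.imread('pics/w3.png')[:300,120:420],None,fx=2,fy=2))
plan((-.002,-.08,.24),8,5)"
```

```text
[[265.60194699  44.61898628]
 [247.25283541  68.4331185 ]
 [284.54742388  20.22827044]
 [264.10749176 182.29909794]]
0.0 -0.32 0.01 0.95 0.01 0.13 5 ;
0.0 -0.32 0.01 0.95 0.01 0.13 5 ;
0.0 -0.32 0.01 0.95 0.01 0.12 5 ;
0.0 -0.32 0.01 0.95 0.01 0.12 5 ;
0.0 -0.32 0.01 0.95 0.01 0.11 5 ;
0.0 -0.32 0.01 0.95 0.01 0.1 5 ;
0.0 -0.32 0.01 0.95 0.01 0.1 5 ;
0.0 -0.32 0.01 0.95 0.01 0.09 5 ;
now ledge -0.0029023907544531713 -0.156166660121196 0.24709287337818736 t 7.3 w 0.04983268701519416 F [ 2.49849126 -1.18359534  4.0946129 ]
```

View pics/w3z.png

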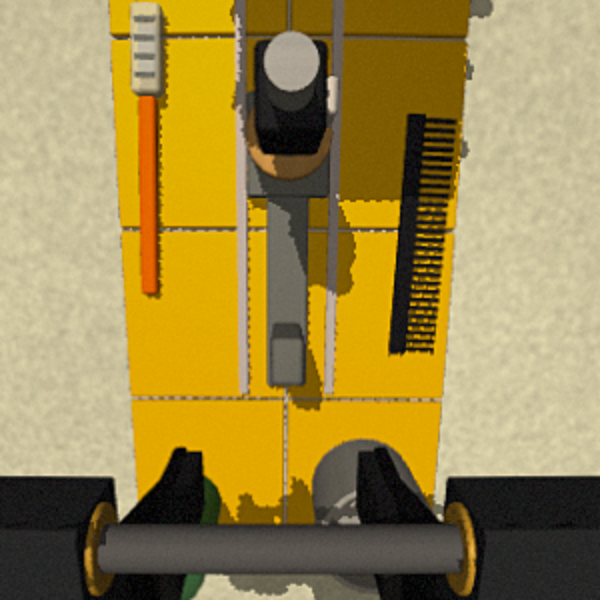

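Grip top spans columns 247–284, and its far edge at row 20 matches the prediction. The button is on the right (+x) and the tab sits near (264,178). A round knob stands on top of the grip, so I'll check its height against the palm clearance.

```bash
python3 -c "
from h import *
c=load('w3.png')
for z in (.181,.19,.2,.21): print(z,proj(c,L(p,[(-.002,-.025,z),(-.014,-.025,z),(.010,-.025,z)])).round(1).tolist())
plan((-.002,-.025,.225),8,5.5)"
```

```text
0.181 [[265.6, 44.6], [249.7, 44.6], [281.5, 44.7]]
0.19 [[265.8, 41.3], [249.2, 41.3], [282.3, 41.3]]
0.2 [[266.0, 37.2], [248.6, 37.2], [283.4, 37.3]]
0.21 [[266.2, 32.7], [247.9, 32.7], [284.6, 32.8]]
0.0 -0.32 0.01 1.63 0.01 0.35 5.5 ;
0.0 -0.32 0.01 1.63 0.01 0.34 5.5 ;
0.0 -0.32 0.01 1.63 0.01 0.33 5.5 ;
0.0 -0.32 0.01 1.63 0.01 0.32 5.5 ;
0.0 -0.32 0.01 1.63 0.01 0.31 5.5 ;
0.0 -0.32 0.01 1.63 0.01 0.3 5.5 ;
0.0 -0.32 0.01 1.64 0.01 0.29 5.5 ;
0.0 -0.32 0.01 1.64 0.01 0.29 5.5 ;
now ledge -0.0029023907544531713 -0.156166660121196 0.24709287337818736 t 7.3 w 0.04983268701519416 F [ 2.49849126 -1.18359534  4.0946129 ]
```

```bash
python3 -c "
from h import *
c=load('w3.png')
for y in (-.030,-.025,-.02): print(y,proj(c,L(p,[(.017,y+.0075,.169),(.017,y-.0075,.141),(-.002,y-.017,.125),(-.002,y+.017,.181),(-.002,y-.017,.181)]))[:,1].round(1))"
```

```text
-0.03 [45.4 71.4 84.7 27.4 75.3]
-0.025 [38.6 65.6 79.2 20.2 68.4]
-0.02 [31.8 59.7 73.8 12.9 61.5]
```

>>> servo_tool(moves="0 -0.4 0 1.7 0 0.1 5.5;0 -0.4 0 1.7 0 0.1 5.5;0 -0.4 0 1.7 0 0.1 5.5;0 -0.4 0 1.7 0 0.1 5.5;0 -0.3 0 1.7 0 0.1 5.5;0 -0.3 0 1.7 0 0.1 5.5;0 -0.3 0 1.7 0 0.1 5.5;0 -0.2 0 1 0 0 5.5")

```text
time_s: 8.3
tool_pos: [0.5508, 0.0443, 0.2453]
ee_rot: [[0.279, 0.96, 0.004], [0.96, -0.279, -0.007], [-0.006, 0.006, -1.0]]
wrist_force: [-0.1, -0.6, 0.5]
gripper_width: 0.055
```

```bash
python3 -c "
from h import *
plan((0,-.023,.147),8,5.5)"
```

```text
0.04 0.04 -0.03 0.03 0.01 1.23 5.5 ;
0.04 0.04 -0.03 0.03 0.01 1.23 5.5 ;
0.04 0.04 -0.03 0.03 0.01 1.23 5.5 ;
0.04 0.04 -0.03 0.03 0.01 1.23 5.5 ;
0.04 0.04 -0.03 0.03 0.01 1.23 5.5 ;
0.04 0.04 -0.03 0.03 0.01 1.23 5.5 ;
0.04 0.04 -0.03 0.03 0.01 1.23 5.5 ;
0.04 0.04 -0.03 0.03 0.01 1.23 5.5 ;
now ledge -0.0011411476500647827 -0.02504850259338841 0.2453046602049112 t 8.3 w 0.05502994644751771 F [-0.0672428  -0.63726902  0.46612411]
```

>>> servo_tool(moves="0 0.3 0 0 0 1.4 5.5;0 0 0 0 0 1.4 5.5;0 0 0 0 0 1.4 5.5;0 0 0 0.1 0.1 1.4 5.5;0 0 0 0.1 0 1.4 5.5;0 0 0 0 0 1.2 5.5;0 0 0 0 0 0.9 5.5;0 0 0 0 0 0.6 5.5")

```text
time_s: 9.3
tool_pos: [0.5519, 0.0449, 0.1401]
ee_rot: [[0.28, 0.96, 0.003], [0.96, -0.28, -0.002], [-0.002, 0.003, -1.0]]
wrist_force: [0.8, 0.2, 1.3]
gripper_width: 0.0549
```

```bash
python3 -c "
from h import *
shot('scene','s4.png');shot('wrist','w4.png')
cv2.imwrite('pics/c4.png',np.hstack([cv2.imread('pics/w4.png')[:, 60:460],cv2.resize(cv2.imread('pics/s4.png')[90:186,260:360],(400,384))]))
plan((0,-.023,.147),1,5.5)"
```

```text
0.15 0.1 -0.25 0.13 0.05 -0.71 5.5 ;
now ledge -0.0005280670651677932 -0.024272094790915542 0.13992769697393312 t 9.4 w 0.05488176211221884 F [ 0.14170668  0.33969488 -0.70453477]
```

View pics/c4.png

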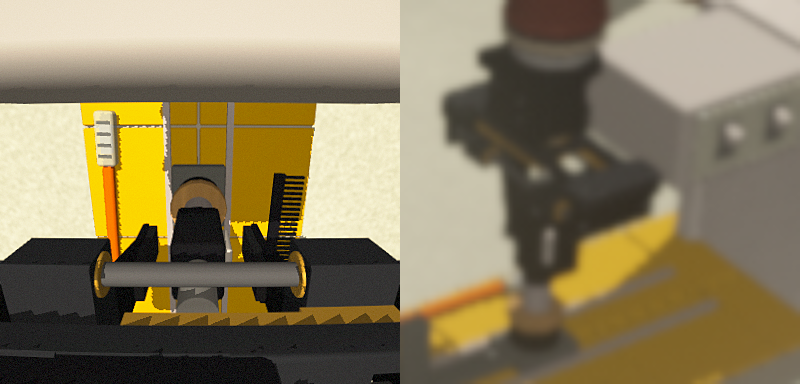

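The grip (crop column 198) is centred between the fingers, with no contact force. Squeeze.

>>> servo_tool(moves="0 0 0 0 0 0 2;0 0 0 0 0 0 2;0 0 0 0 0 0 2;0 0 0 0 0 0 2;0 0 0 0 0 0 2;0 0 0 0 0 0 2;0 0 0 0 0 0 2;0 0 0 0 0 0 2", grip_force=40)

```text
time_s: 10.4
tool_pos: [0.5504, 0.0456, 0.1414]
ee_rot: [[0.279, 0.96, -0.0], [0.96, -0.279, -0.002], [-0.002, 0.0, -1.0]]
wrist_force: [-0.1, 0.0, -0.1]
gripper_width: 0.0279
```

Width is 27.9 mm, so the button is flush. Pull up.

>>> servo_tool(moves="0 0 0 0 0 -0.6 2;0 0 0 0 0 -1.2 2;0 0 0 0 0 -1.4 2;0 0 0 0 0 -1.4 2;0 0 0 0 0 -1.4 2;0 0 0 0 0 -1.4 2;0 0 0 0 0 -1.4 2;0 0 0 0 0 -1.2 2")

```text
time_s: 11.4
tool_pos: [0.5503, 0.0456, 0.2474]
ee_rot: [[0.279, 0.96, -0.0], [0.96, -0.279, -0.002], [-0.002, 0.0, -1.0]]
wrist_force: [2.7, 0.3, -5.3]
gripper_width: 0.0274
```

>>> servo_tool(moves="0 0 0 0 0 -0.5 2;0 0 0 0 0 -0.5 2;0 0 0 0 0 -0.4 2;0 0 0 0 0 -0.3 2;0 0 0 0 0 -0.3 2;0 0 0 0 0 -0.3 2;0 0 0 0 0 -0.3 2;0 0 0 0 0 -0.3 2")

```text
time_s: 12.4
tool_pos: [0.5502, 0.0454, 0.2617]
ee_rot: [[0.28, 0.96, -0.009], [0.96, -0.28, -0.001], [-0.003, -0.008, -1.0]]
wrist_force: [5.7, 0.2, -17.5]
gripper_width: 0.0279
```

The grip has risen 120.3 mm and the stop loads the wrist with 17 N. I'll hold and check.

>>> servo_tool(moves="0 0 0 0 0 -0.2 2;0 0 0 0 0 -0.2 2;0 0 0 0 0 -0.2 2;0 0 0 0 0 -0.2 2;0 0 0 0 0 -0.2 2;0 0 0 0 0 -0.2 2;0 0 0 0 0 -0.2 2;0 0 0 0 0 -0.2 2")

```text
time_s: 13.4
tool_pos: [0.5503, 0.0453, 0.2617]
ee_rot: [[0.28, 0.96, -0.016], [0.96, -0.28, -0.0], [-0.005, -0.016, -1.0]]
wrist_force: [4.2, -0.1, -18.7]
gripper_width: 0.028
```

```bash
python3 -c "
from h import *
shot('scene','s5.png');shot('top','t5.png')
cv2.imwrite('pics/c5.png',np.hstack([cv2.resize(cv2.imread('pics/t5.png')[90:282,40:290],(400,307)),cv2.resize(cv2.imread('pics/s5.png')[80:240,200:400],(400,307))]))
plan((0,-.023,.27),1,2)"
```

```text
-0.9 0.27 -0.26 0.12 0.18 -0.83 2 ;
now ledge -0.0019085280839040908 -0.024205342829434578 0.2617257634211198 t 13.5 w 0.027841203423911724 F [  5.22889493  -0.46418617 -18.65303071]
```

View pics/c5.png

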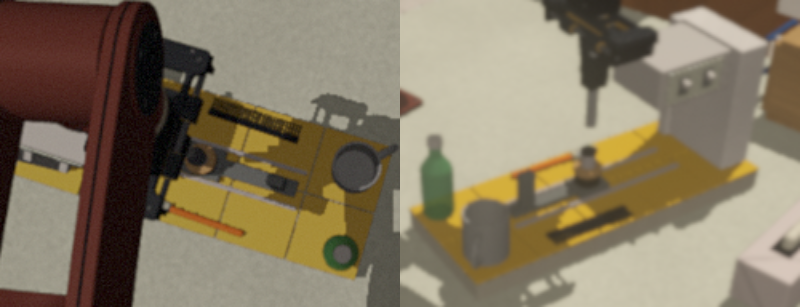

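The dock is out and the bystanders look in place. The tube in the scene view seems to show a gap, so I'll zoom in once on projected heights.

```bash
python3 -c "
from h import *
c=load('s5.png')
for z in (.04,.06,.08,.1,.122,.18,.245,.275): print(z,((proj(c,L(p,[(-.002,-.025,z)]))[0]-[300,70])*6).round())
cv2.imwrite('pics/z5.png',cv2.resize(cv2.imread('pics/s5.png')[70:170,300:400],None,fx=6,fy=6,interpolation=cv2.INTER_CUBIC))"
```

```text
0.04 [-46. 648.]
0.06 [-44. 619.]
0.08 [-43. 589.]
0.1 [-41. 559.]
0.122 [-39. 526.]
0.18 [-33. 435.]
0.245 [-26. 328.]
0.275 [-23. 276.]
```

View pics/z5.png

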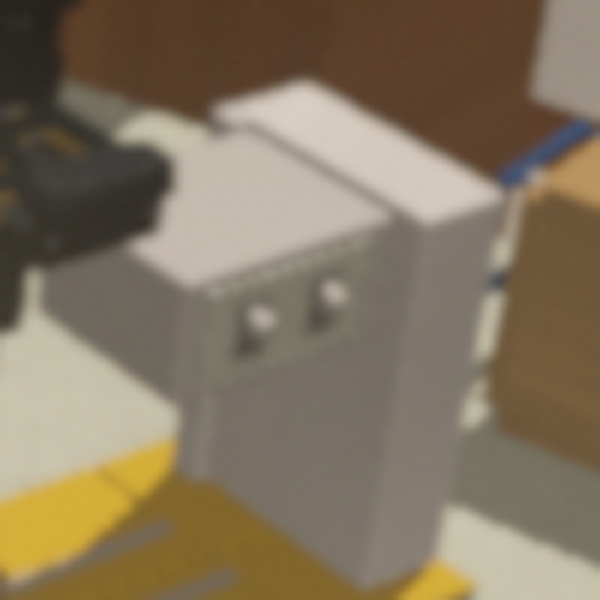

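The crop was in the wrong place; the brush is about 10 px left of it. Redo.

```bash
python3 -c "
from h import *
c=load('s5.png')
for z in (.06,.1,.122,.18,.245): print(z,((proj(c,L(p,[(-.002,-.025,z)]))[0]-[250,90])*6).round())
cv2.imwrite('pics/z6.png',cv2.resize(cv2.imread('pics/s5.png')[90:190,250:350],None,fx=6,fy=6,interpolation=cv2.INTER_CUBIC))"
```

```text
0.06 [256. 499.]
0.1 [259. 439.]
0.122 [261. 406.]
0.18 [267. 315.]
0.245 [274. 208.]
```

View pics/z6.png

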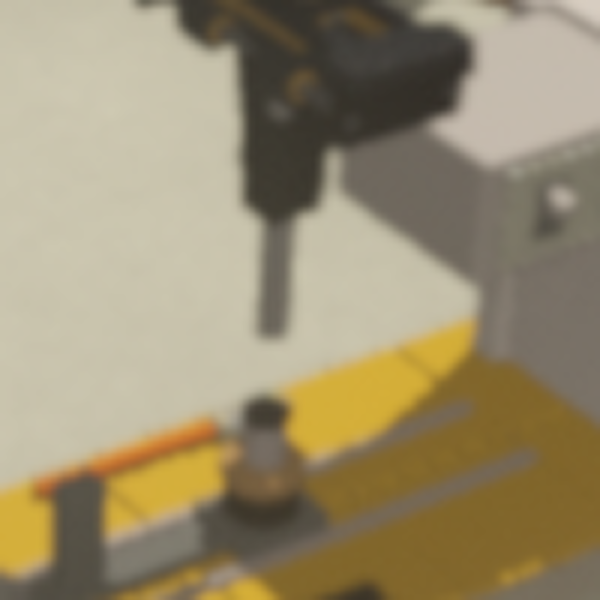

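```bash
python3 -c "
from h import *
robot.close_job(); s=monitor.sense(); print(s['time_s'],s['tool_pos'],s['wrist_force'],s['gripper_width'])"
```

```text
the job is handed in; nothing more can be done
the job is handed in; nothing more can be done
```

I slid the dock out by its pull tab to its end stop, then squeezed the grip with the button in and pulled it straight up to the second stop. I handed the job in at about 13.5 s, still holding the grip there; no verdict was reported.

**Dock:** It moved only 4 mm on the last small pulls, and the stop pushed back with about 15 N. The estimated tab position fits a dock value of about 0.14 m. In the last pictures the dock is out, with the brush clear of the box.

**Button:** The fingers closed to 27.9 mm, which is the grip's own width, so the button was flush while the handle was still shut. They stayed at 27–28 mm for the whole pull.

**Handle:** The tool rose 120.3 mm and then stopped, with a steady pull-back of about 18.7 N. In the picture the underside of the grip is about 245 mm above the table, which matches full extension.

**Other objects:** In the last pictures the mug, bottle, comb and toothbrush look where they were. I checked these by eye only. The jar, soap dish and nail brush were never approached and were outside the final crops I viewed.

**What disagreed:**
- The pictures show a gap between the inner tube and the outer tube. I take this to be an inner tube drawn too short, since the stop force and the grip height both fit full extension.
- My reading after hand-in returned only the "handed in" message, so my last numbers are from just before it.

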